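# Fit the divider bar in the cold well and hang the first pan

### The arm

A 6-joint arm with a two-finger parallel gripper is mounted at the origin on a cart in front of the work surface, level with it; the furniture and walls round the work are solid. World frame = base frame: x ahead of the robot, y to its left, z up, the work surface at z = 0. Lengths are in m, angles in rad, forces in N, time in s.
With the tool pointing down it reaches from about 0.275 to 0.75 m from the base axis. Payload 10.2 kg.
Tool frame: the origin (TCP) lies on the centre line of the jaws, within the pads' length; the fingertips stand 25 mm ahead of it and the grasp point (between the pads) lies 6 mm ahead of it; z points along the fingers, y is the line along which they close (so a half turn about z gives the same grasp; the last joint's range is limited). The gripper opens to 85 mm and grips with 20 to 120 N. Pads are 22 mm wide; open, the fingers measure 114 mm over their backs; the gripper's body (76 mm by 85 mm) begins 54 mm behind the grasp point. The pads swing forward as they close: fully open they stand 13 mm farther back than shut.
Start: joints at [0.957, 0.313, 1.498, -0, 1.331, -0.223], TCP at [0.2, 0.485, 0.228] pointing down, gripper open.
Joint ranges: [-2.94, 2.94], [-0.97, 2.17], [0.19, 2.56], [-1.23, 4.37], [0.02, 3.11], [-2.88, 2.88]. Speed limits (rad/s): [2.39, 2.39, 3.01, 3.14, 3.14, 3.14].

### API

Orientations are given as a 3x3 rotation matrix whose columns are the frame's x, y, z axes.
In Python, from bench import robot, fingers, optics, workorder gives the robot as it stands. Calls block until the motion is done:
- robot.goto(position, orientation): joint-space move of the TCP to a pose.
- robot.movel(position, ori=None, vel=0.15, guard=None): straight line of the TCP; ori=None keeps the orientation; vel is the mean speed in m/s. With guard (N) it stops when the force on the tool has changed by that much, and returns True; else False.
- robot.move_j(angles): joint-space move.
- fingers.release() and fingers.close(force=None): open the fingers fully, or close them until they stop; force is the grip in N (None keeps the last).
- robot.pause(seconds).
- robot.ik(position, orientation): joint angles nearest the present ones, or None.
- robot.sense(): the state.
- optics.camera(name): name is "scene" or "top" or "wrist"; returns (picture, depth): 384x512x3 uint8, red, green, blue; 384x512 float32, m along the optical axis (not along the pixel's ray), 0 where there is no reading.
- optics.camera_model(name): a dict with "fx", "fy", "cx", "cy" (pixels), "position" and "rotation" of the camera in the world; the wrist camera has in their place "T_tool_cam" (4x4, takes a point from camera to tool coordinates, whose origin is the TCP and whose axes are the flange's). Camera axes: x right, y down, z forward; pixel columns grow to the right and rows downward; lengths in m; the calibration is good to about 2 mm. A picture is of the moment at which its call begins: read the wrist's pose just before it. camera_model takes no time and is no camera call.
A pose or a line that the arm cannot do raises robot.IKError and nothing moves.
- workorder.job_done(): hands the job in; it is judged then, once.
Trained networks look in the newest picture that a camera, given by its name, has taken for a name from the list of things; names that differ only in an ending like _2 or _b are one class to them, and where a whole thing is asked for, a point or a joint stands for the part that bears it (a point fixed in the world has none). Each returns a list of dicts, best first, with "p" (0 to 1); they miss things now and then, are a little off and sometimes report something else, mostly with a low value. They report only what shows in the picture. A call takes as long as a camera call.
- optics.regions_of(camera, thing): "mask" (384x512 bool, what is visible of it) and "extent" ([left, top, right, bottom] in pixels, round what is visible of it).
The state is a dict: "clock": time; "joint_positions": joint angles; "joint_velocities": joint speeds; "joint_efforts": joint torques, N m; "tcp_pos": TCP position; "tool_rot": TCP orientation; "wrist_force": force on the tool from outside, world axes, zero at the start; "wrist_torque": the same for the moment, N m; "finger_gap": finger opening in m; "grip_force": force on a finger pad.
Only numpy, scipy, OpenCV 4.12 (cv2) and the standard library are available. Lean on these libraries where they do the work, as an engineer would, in place of code of your own. Each camera call takes 0.05 s, during which the arm holds its last target. There are 200 camera calls.

### The job

Get the cold well ready for service: lay the loose metal divider bar across the well so that both its ends sit fully down in the notches of the side rims, then take the lidded pan by its handle and hang it in the front bay, the one nearer the robot, so that one end of its rim rests on the bar and the other on the well's front rim, level and standing still. Lower both gently, do not drop them in, and leave the other things on the table where they are.

Things in the scene. Friction and masses are not known exactly. Their poses are not given: they have to be found in the camera images.
- well: Fixed open steel trough, 394 mm (own x, front to rear) x 268 mm (own y, to its left), rim 112 mm high; dark panel on its front. Origin: centre of its underside. Opening 354 x 220 mm, inner floor 88 mm below the rim; front and rear rims 20 mm wide, side rims 24 mm with a notch each at own x = 0. A seated bar is flush with the rim and leaves two bays, 166 mm along x.
- notch_left (a point): Centre of the floor of the notch in the left (+y) side rim, 96 mm above the table. The notch is open to the inside and above: 16 mm deep, 25 mm wide (along the well's x) at its floor, 36 mm at its mouth with 45 degree lead-ins, 18 mm long in y (110 to 128 mm from the middle).
- notch_right (a point): Centre of the floor of the same notch in the right (-y) side rim, 96 mm above the table.
- front_bay (a point): Centre of the front bay at rim height, 94 mm in front of the well's middle; same axes as the well.
- divider_bar: Loose pale metal bar (inverted channel with closed ends) lying on the table, 250 mm along its own y, 22 mm along x, 16 mm high, about 0.22 kg. Origin: centre of its underside. Either end may go in either notch; seated, its origin is 96 mm above the table, with 3 mm of play at each end.
- pan: Loose steel insert pan with clamped-on lid (it stays on), about 0.44 kg. Rim 176 mm along own y, 108 mm along x, its top 65 mm and its underside 58 mm above the pan's bottom. Body below the rim 160 mm along y (154 at the bottom), 90 mm along x. Origin: centre of its underside; 54 mm above the table when hung by its end rims, own y along the well's x, either way round, anywhere along the well's y.
- pan_handle (a point): Middle of the black bar handle on the pan's lid, 90.5 mm above the pan's underside: 90 mm long along the pan's own y, 11 mm thick along x, 12 mm high, 15 mm clear above the lid.
- timer: Bystander: round kitchen timer, 62 mm across, 44 mm high; origin at the centre of its underside.
- shaker: Bystander: aluminium shaker with a handle, 66 mm across, 106 mm high; origin at the centre of its underside.

How it is judged:
On the way:
1. the divider bar lies fully down in both notches, let go (x of divider_bar in the frame of well between -0.004 and 0.004 m and y of divider_bar in the frame of well between -0.006 and 0.006 m and z of divider_bar in the frame of well between 0.093 and 0.099 m and angle between the y axis of divider_bar and the y axis of well, either way round below 0.03 rad and angle between divider_bar's own z axis and vertical below 0.03 rad and contact force between the fingers and divider_bar below 0.1 N and linear speed of divider_bar below 0.02 m/s), for 0.2 s.
At the end, for the whole second after the job is handed in: Bar down in both notches (4 mm across, 6 mm lengthwise, 3 mm in height, 0.03 rad); pan hanging in the front bay on both bar and well rim: within 8 mm of the bay's middle front to rear, underside 54 mm above the table (-5, +4 mm), within 0.04 rad of level; both at rest (x of divider_bar in the frame of well between -0.004 and 0.004 m and y of divider_bar in the frame of well between -0.006 and 0.006 m and z of divider_bar in the frame of well between 0.093 and 0.099 m and angle between the y axis of divider_bar and the y axis of well, either way round below 0.03 rad and angle between divider_bar's own z axis and vertical below 0.03 rad and x of pan in the frame of front_bay between -0.008 and 0.008 m and y of pan in the frame of front_bay between -0.075 and 0.075 m and z of pan in the frame of well between 0.049 and 0.058 m and angle between pan's own z axis and vertical below 0.04 rad and contact force between pan and divider_bar above 0.3 N and contact force between pan and well above 0.3 N and linear speed of each of divider_bar, pan below 0.02 m/s); the robot touches nothing.
It fails at once if the pan is dropped or rammed: it moves faster than 0.5 m/s with its underside more than 10 mm below the well's rim (linear speed of pan above 0.5 m/s and z of pan in the frame of well below 0.102 m and horizontal distance between pan and front_bay below 0.09 m).
It fails at once if the divider bar is dropped or rammed: it moves faster than 0.5 m/s with its underside less than 5 mm above the well's rim (linear speed of divider_bar above 0.5 m/s and z of divider_bar in the frame of well below 0.117 m and horizontal distance between divider_bar and well below 0.12 m).
It fails at once if the kitchen timer is pushed more than 30 mm (distance of timer from where it was at the start of the episode above 0.03 m).
It fails at once if the aluminium shaker is pushed more than 30 mm (distance of shaker from where it was at the start of the episode above 0.03 m).
It also fails if it takes over 61 s, if anything falls off the work surface, if the arm or the gripper's body presses on something with over 40 N, if the wrist force passes 120 N, or if a joint passes its speed limit or range.

## Working session

There is one attempt and no reset: what is moved stays moved. The work goes in short steps, each a Python script; the robot and the scene stay as the last script left them, time stands still between calls to the robot, and variables do not carry over. Pictures are saved under pics/ and viewed, at most 10 in all, crops included, and the job is handed in when it is done.

```bash
mkdir -p pics; ls; cat > h.py <<'E'
import numpy as np, cv2
from bench import robot, fingers, optics, workorder
def cloud(cam, depth, mask=None):
    m=optics.camera_model(cam)
    v,u=np.nonzero((depth>0)&(mask if mask is not None else True))
    z=depth[v,u]
    p=np.stack([(u-m['cx'])/m['fx']*z,(v-m['cy'])/m['fy']*z,z],1)
    if cam=='wrist':
        s=robot.sense(); T=m['T_tool_cam']; p=p@T[:3,:3].T+T[:3,3]
        return p@np.array(s['tool_rot']).T+s['tcp_pos']
    return p@np.array(m['rotation']).T+m['position']
E
python3 - <<'E'
from h import *
for c in ['top','scene']:
    im,d=optics.camera(c)
    cv2.imwrite(f'pics/{c}.png',im[:,:,::-1]); np.save(c+'.npy',d)
    for t in ['well','divider_bar','pan','timer','shaker','pan_handle']:
        for r in optics.regions_of(c,t)[:2]:
            P=cloud(c,d,r['mask'])
            print(c,t,round(r['p'],2),r['extent'],len(P),np.round(np.median(P,0),3),np.round(np.percentile(P,2,axis=0),3),np.round(np.percentile(P,98,axis=0),3))
            h=np.percentile(P[:,2],90)
            Q=P[abs(P[:,2]-h)<.008]
            print('   rect',h.round(4),cv2.minAreaRect(Q[:,:2].astype(np.float32)*1000))
print(robot.sense())
E
```

```text
pics
top well 0.75 [199.8, 120.8, 294.9, 262.2] 12207 [0.616 0.021 0.026] [ 0.423 -0.114  0.019] [0.8   0.149 0.115]
   rect 0.1125 ((613.1168823242188, 18.289329528808594), (394.38568115234375, 268.0906677246094), 1.9519492387771606)
top divider_bar 0.89 [119.7, 193.3, 154.7, 270.0] 712 [0.481 0.363 0.015] [ 0.372  0.329 -0.001] [0.602 0.398 0.021]
   rect 0.0191 ((487.6177978515625, 364.080810546875), (24.802082061767578, 249.081298828125), 76.15530395507812)
top pan 0.68 [336.9, 209.6, 381.6, 273.6] 2180 [ 0.456 -0.315  0.071] [ 0.372 -0.375  0.055] [ 0.541 -0.262  0.096]
   rect 0.0752 ((456.682861328125, -316.73187255859375), (111.05484008789062, 173.89553833007812), 80.83922576904297)
top timer 0.8 [153.2, 150.7, 170.8, 170.4] 292 [0.709 0.296 0.035] [0.686 0.274 0.005] [0.737 0.326 0.046]
   rect 0.0407 ((713.1051635742188, 302.38909912109375), (48.620479583740234, 49.38655471801758), 89.957763671875)
top timer 0.55 [118.2, 193.2, 153.6, 269.9] 632 [0.484 0.363 0.016] [0.37  0.33  0.001] [0.602 0.397 0.021]
   rect 0.0194 ((487.0899658203125, 363.5621643066406), (23.8919601440
[... 2302 characters left out ...]
int_velocities': array([-1.30913749e-04,  1.65856243e-03,  2.08770031e-05,  1.31810080e-03,
       -1.84599130e-03, -7.94330397e-04]), 'joint_efforts': array([ 5.80607884e-04, -4.12086546e+01, -2.59875244e+01, -5.78488851e-06,
        2.65682020e-04,  1.64438095e-06]), 'tcp_pos': array([0.20000459, 0.48540977, 0.22768515]), 'tool_rot': array([[-9.24602524e-01,  3.80933293e-01, -6.38490913e-07],
       [ 3.80933293e-01,  9.24602523e-01, -2.87843463e-05],
       [-1.03745655e-05, -2.68573017e-05, -1.00000000e+00]]), 'wrist_force': array([ 0.21059449, -0.10714534,  0.15169412]), 'wrist_torque': array([-0.00558411,  0.02015802, -0.0167454 ]), 'grip_force': 0.0, 'finger_gap': 0.08556824331331453}
```

```bash
cat >> h.py <<'E'
def fitrect(P,zlo,zhi):
    Q=P[(P[:,2]>zlo)&(P[:,2]<zhi)][:,:2]
    (c,wh,_)=r=cv2.minAreaRect(Q.astype(np.float32)*1000)
    b=cv2.boxPoints(r)/1000; e=b[1]-b[0]; f=b[2]-b[1]
    l=e if np.hypot(*e)>np.hypot(*f) else f
    a=np.arctan2(l[1],l[0]); a=(a+np.pi/2)%np.pi-np.pi/2
    return np.array(c)/1000, a, sorted([np.hypot(*e),np.hypot(*f)])
def R(yaw):  # tool pointing down, tool x at yaw
    c,s=np.cos(yaw),np.sin(yaw)
    return np.array([[c,s,0],[s,-c,0],[0,0,-1.]])
E
python3 - <<'E'
from h import *
for c in ['top']:
    d=np.load(c+'.npy'); P=cloud(c,d)
    def box(x0,x1,y0,y1): return P[(P[:,0]>x0)&(P[:,0]<x1)&(P[:,1]>y0)&(P[:,1]<y1)]
    print('well',fitrect(box(.38,.85,-.16,.19),.1,.125))
    print('bar',fitrect(box(.33,.65,.31,.43),.012,.03))
    print('pan',fitrect(box(.34,.56,-.4,-.22),.06,.08),fitrect(box(.34,.56,-.4,-.22),.085,.11))
m=optics.camera_model('wrist'); print(m); print(optics.camera_model('top'))
for yaw in np.arange(-4,4)*np.pi/4:
    for p in ([.487,.364,.25],[.613,.018,.3],[.487,.364,.03],[.613,.018,.12],[.52,.02,.2],[.456,-.317,.1]):
        q=robot.ik(p,R(yaw)); print(round(yaw,2),p,None if q is None else np.round(q,2))
E
```

```text
well (array([0.61311688, 0.01828933]), np.float32(0.03406799), [np.float32(0.2680907), np.float32(0.3943857)])
bar (array([0.47643399, 0.38243866]), np.float32(-0.25116837), [np.float32(0.055163562), np.float32(0.2779218)])
pan (array([ 0.45653183, -0.31875555]), np.float32(-0.19220364), [np.float32(0.114043064), np.float32(0.17681111)]) (array([ 0.45624399, -0.318815  ]), np.float32(-0.16718602), [np.float32(0.012217603), np.float32(0.08882426)])
{'fx': 338.52967361211773, 'fy': 338.52967361211773, 'cx': 254.25162373983918, 'cy': 188.6034356311563, 'T_tool_cam': array([[-7.84747375e-05, -9.54734594e-01, -2.97458988e-01,
         7.63127422e-02],
       [ 9.99999731e-01,  1.41964179e-04, -7.19470037e-04,
         1.21429230e-03],
       [ 7.29131455e-04, -2.97458965e-01,  9.54734326e-01,
        -1.46704705e-01],
       [ 0.00000000e+00,  0.00000000e+00,  0.00000000e+00,
         1.00000000e+00]])}
{'fx': 397.38119123530186, 'fy': 397.38119123530186, 'cx': 256.7692220918112, 'cy': 190.63526486988738, 'position': array([ 0.42998739, -0.02217317,  1.26870652]), 'rotation': array([[ 0.0
[... 2359 characters left out ...]
.45]
1.57 [0.613, 0.018, 0.3] [-0.16  0.48  1.07 -0.    1.59 -0.16]
1.57 [0.487, 0.364, 0.03] [ 0.45  0.7   1.44 -0.    1.    0.45]
1.57 [0.613, 0.018, 0.12] [-0.16  0.6   1.35 -0.    1.19 -0.16]
1.57 [0.52, 0.02, 0.2] [-0.19  0.33  1.55 -0.    1.26 -0.19]
1.57 [0.456, -0.317, 0.1] [-0.82  0.51  1.57 -0.    1.07 -0.82]
2.36 [0.487, 0.364, 0.25] [ 0.45  0.49  1.19 -0.    1.47 -0.34]
2.36 [0.613, 0.018, 0.3] [-0.16  0.48  1.07 -0.    1.59 -0.95]
2.36 [0.487, 0.364, 0.03] [ 0.45  0.7   1.44 -0.    1.   -0.34]
2.36 [0.613, 0.018, 0.12] [-0.16  0.6   1.35 -0.    1.19 -0.95]
2.36 [0.52, 0.02, 0.2] [-0.19  0.33  1.55 -0.    1.26 -0.97]
2.36 [0.456, -0.317, 0.1] [-0.82  0.51  1.57 -0.    1.07 -1.6 ]
```

View pics/top.png

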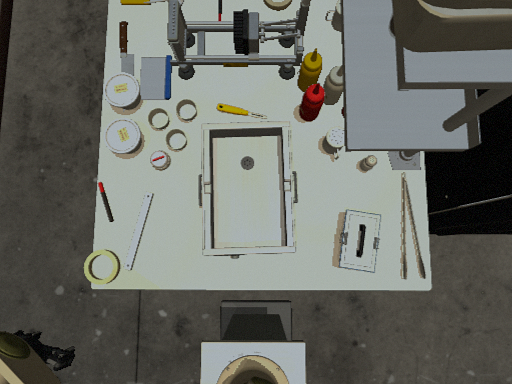

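```bash
python3 - <<'E'
from h import *
d=np.load('top.npy'); P=cloud('top',d)
S=P[(P[:,2]>.25)&(P[:,0]>.2)]; print('tall', [np.round(np.percentile(S[S[:,1]<-.15],q,axis=0),2) for q in (1,50,99)])
def look(n,p,yaw):
    robot.goto(p,R(yaw)); robot.pause(.2)
    s=robot.sense(); im,d=optics.camera('wrist')
    np.save(n+'.npy',cloud('wrist',d)); np.save(n+'_d.npy',d); cv2.imwrite(f'pics/{n}.png',im[:,:,::-1]); print(s['clock'],s['tcp_pos'])
look('wwell',[.61,.018,.346],np.pi/2+.034)
look('wbar',[.487,.364,.266],np.pi-.245)
cv2.imwrite('pics/both.png',np.vstack([cv2.imread('pics/wwell.png'),cv2.imread('pics/wbar.png')])[::1][:, :][:768].copy() if 0 else np.hstack([cv2.resize(cv2.imread(f'pics/{n}.png'),(400,300)) for n in('wwell','wbar')]))
B=np.load('wbar.npy'); B=B[(abs(B[:,0]-.487)<.14)&(abs(B[:,1]-.364)<.06)]
print(fitrect(B,.010,.022), np.median(B[(B[:,2]>.01)][:,2]))
W=np.load('wwell.npy')
# well frame approx
c=np.array([.6131,.0183]);a=.034; M=np.array([[np.cos(a),np.sin(a)],[-np.sin(a),np.cos(a)]])
L=np.c_[(W[:,:2]-c)@M.T,W[:,2]]
for s in (1,-1):
    r=L[(abs(L[:,0])<.06)&(s*L[:,1]>.105)&(s*L[:,1]<.14)]
    rim=r[(r[:,2]>.106)&(r[:,2]<.118)]; print(s,'rim z',np.median(rim[:,2]),'y in/out',np.percentile(s*rim[:,1],[1,99]))
    f=r[(r[:,2]>.09)&(r[:,2]<.101)]; print(' floor',len(f),f.min(0),f.max(0),np.median(f,0), np.percentile(f,[3,97],axis=0))
    gap=rim[(s*rim[:,1]>.112)&(s*rim[:,1]<.125)][:,0]; print(' mouth',gap[gap<0].max(),gap[gap>0].min())
E
```

```text
tall [array([ 0.53, -0.62,  0.26]), array([ 0.72, -0.33,  0.3 ]), array([ 1.07, -0.21,  0.84])]
3.1583 [0.60993676 0.01856169 0.3460196 ]
4.8083 [0.48759592 0.36331725 0.26613677]
(array([0.48212296, 0.37768985]), np.float32(-0.25456417), [np.float32(0.045011166), np.float32(0.26630685)]) 0.33620101714918516
1 rim z 0.1122561756785537 y in/out [0.11024517 0.13324313]
 floor 530 [-0.05924316  0.10979026  0.09088902] [0.05946898 0.12814936 0.10083833] [0.00104657 0.11675365 0.09620306] [[-0.04194899  0.10987521  0.0921152 ]
 [ 0.04188252  0.12762313  0.09823981]]
 mouth -0.011643641648857877 0.01439193264116704
-1 rim z 0.1124645544096694 y in/out [0.10960332 0.13282543]
 floor 596 [-0.05995282 -0.12889628  0.09006711] [ 0.05980014 -0.10907211  0.10087131] [ 0.00131643 -0.11057799  0.09638278] [[-0.05435709 -0.12812773  0.09040079]
 [ 0.05348179 -0.10945228  0.10011589]]
 mouth -0.01196394832489441 0.01432219541801056
```

View pics/both.png

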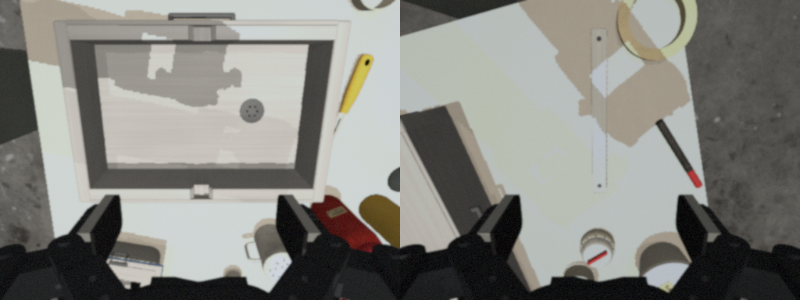

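```bash
python3 - <<'E'
from h import *
B=np.load('wbar.npy'); c=np.array([.487,.364]); a=-.245
for i in range(4):
    M=np.array([[np.cos(a),np.sin(a)],[-np.sin(a),np.cos(a)]])
    L=np.c_[(B[:,:2]-c)@M.T,B[:,2]]
    t=L[(abs(L[:,0])<.14)&(abs(L[:,1])<.016)&(L[:,2]>.011)&(L[:,2]<.024)]
    mid=t[abs(t[:,0])<.12]; k=np.polyfit(mid[:,0],mid[:,1],1)
    e=np.percentile(t[:,0],[.3,99.7]); w=np.percentile(mid[:,1]-np.polyval(k,mid[:,0]),[1,99])
    print(c,a,e,np.ptp(e),w,np.ptp(w),np.median(t[:,2]),len(t))
    a+=np.arctan(k[0]); c=c+np.array([e.mean(),k[1]+w.mean()])@M
np.save('bar.npy',[*c,a])
W=np.load('wwell.npy'); c=np.array([.6131,.0183]);a=.034
M=np.array([[np.cos(a),np.sin(a)],[-np.sin(a),np.cos(a)]])
L=np.c_[(W[:,:2]-c)@M.T,W[:,2]]
for s in (1,-1):
    r=L[(s*L[:,1]>.112)&(s*L[:,1]<.126)&(abs(L[:,0])<.04)]
    # profile heights vs x
    for x in np.arange(-.022,.025,.002):
        q=r[abs(r[:,0]-x)<.001]; print((round(x*1000),round(np.median(q[:,2])*1000,1)) if len(q) else x,end=' ')
    print()
r=L[(abs(L[:,0])<.012)&(L[:,2]>.093)&(L[:,2]<.1)&(abs(L[:,1])>.105)&(abs(L[:,1])<.132)]
print(np.percentile(r[r[:,1]>0][:,1],[.5,99.5]),np.percentile(r[r[:,1]<0][:,1],[.5,99.5]))
rim=L[(L[:,2]>.107)&(L[:,2]<.117)]; 
for s in(1,-1):
    q=rim[(s*rim[:,1]>.1)&(s*rim[:,1]<.14)&(abs(rim[:,0])<.15)]
    xs=np.arange(-.14,.15,.01); inn=[np.percentile(s*q[abs(q[:,0]-x)<.005][:,1],2) for x in xs if abs(x)>.03]
    print('slope inner',np.polyfit([x for x in xs if abs(x)>.03],s*np.array(inn),1))
E
```

```text
[0.487 0.364] -0.245 [-0.12290802  0.12406002] 0.2469680451645409 [-0.01073097  0.01075374] 0.021484706796306312 0.016483452464495812 3891
[0.4878542  0.36504179] -0.24348847917091238 [-0.12348361  0.12347683] 0.2469604386215763 [-0.01072405  0.0107614 ] 0.021485446968073908 0.016483452464495812 3891
[0.48785169 0.36504574] -0.24337561383106585 [-0.12348082  0.12347967] 0.2469604853995609 [-0.01072403  0.01076141] 0.02148543201379079 0.016483452464495812 3891
[0.48785114 0.36504591] -0.24337465341935255 [-0.12348025  0.12348024] 0.24696048578411278 [-0.01072403  0.01076141] 0.021485431887693827 0.016483452464495812 3891
(-22, np.float64(112.5)) (-20, np.float64(112.4)) (-18, np.float64(112.1)) (-16, np.float64(111.7)) (-14, np.float64(109.9)) (-12, np.float64(107.9)) (-10, np.float64(96.6)) (-8, np.float64(96.3)) (-6, np.float64(96.2)) (-4, np.float64(96.5)) (-2, np.float64(96.4)) (0, np.float64(96.2)) (2, np.float64(96.6)) (4, np.float64(96.6)) (6, np.float64(96.2)) (8, np.float64(96.7)) (10, np.float64(96.4)) (12, np.float64(96.1)) (14, np.float64(105.6)) (16, np.float64(109.0)) (18, np.float64(111.4)) (20, np.float64(112.0)) (22, np.float64(112.4)) (24, np.float64(112.5)) 
(-22, np.float64(112.7)) (-20, np.float64(112.5)) (-18, np.float64(113.0)) (-16, np.float64(112.1)) (-14, np.float64(110.0)) (-12, np.float64(107.9)) (-10, np.float64(96.8)) (-8, np.float64(96.9)) (-6, np.float64(96.3)) (-4, np.float64(96.6)) (-2, np.float64(96.5)) (0, np.float64(96.6)) (2, np.float64(96.6)) (4, np.float64(96.6)) (6, np.float64(97.1)) (8, np.float64(96.5)) (10, np.float64(97.0)) (12, np.float64(96.7)) (14, np.float64(98.6)) (16, np.float64(109.8)) (18, np.float64(111.3)) (20, np.float64(112.7)) (22, np.float64(112.9)) (24, np.float64(112.9)) 
[0.10987236 0.12774782] [-0.12867031 -0.10948812]
slope inner [0.00052525 0.11031806]
slope inner [ 0.00030377 -0.1096678 ]
```

```bash
python3 - <<'E'
from h import *
x,y,a=np.load('bar.npy'); Rb=R(np.pi+a); aw=.0344
w=np.array([.6131+.0013,.0183+.00004]); np.save('well.npy',[*w,aw]); Rw=R(np.pi/2+aw)
robot.goto([x,y,.09],Rb); robot.movel([x,y,.029],vel=.1,guard=15)
fingers.close(40); s=robot.sense(); print(s['clock'],s['tcp_pos'],s['finger_gap'],s['grip_force'])
robot.movel([x,y,.22],vel=.2); print(robot.sense()['finger_gap'])
robot.goto([*w,.22],Rw); robot.movel([*w,.152],vel=.08); robot.pause(.3)
s=robot.sense(); im,d=optics.camera('wrist'); W=cloud('wrist',d); np.save('hold.npy',W)
cv2.imwrite('pics/hold.png',im[:,:,::-1]); print(s['clock'],s['tcp_pos'],s['finger_gap'],s['wrist_force'])
M=np.array([[np.cos(aw),np.sin(aw)],[-np.sin(aw),np.cos(aw)]])
L=np.c_[(W[:,:2]-w)@M.T,W[:,2]]
for z0,z1 in((.128,.15),):
    t=L[(abs(L[:,0])<.02)&(abs(L[:,1])<.15)&(L[:,2]>z0)&(L[:,2]<z1)]
    print(len(t),np.percentile(t,[.5,50,99.5],axis=0))
    for s in(1,-1):
        e=t[(s*t[:,1]>.06)]; print(s,len(e),np.percentile(e,[1,50,99],axis=0))
E
```

```text
7.1167 [0.48785259 0.36505113 0.02897011] 0.00010568910874594133 0.0
0.0002783888123421764
10.9083 [0.61448587 0.01831053 0.15222326] -9.504329313098292e-05 [-0.44546676 -0.17359076  0.88435912]Traceback (most recent call last):
  File "<stdin>", line 14, in <module>
    return _quantile_unchecked(
        a, q, axis, out, overwrite_input, method, keepdims, weights)
    return _ureduce(a,
                    func=_quantile_ureduce_func,
    ...<5 lines>...
                    overwrite_input=overwrite_input,
                    method=method)
    r = func(a, **kwargs)
    result = _quantile(arr,
                       quantiles=q,
    ...<2 lines>...
                       out=out,
                       weights=wgt)
    slices_having_nans = np.isnan(arr[-1, ...])
                                  ~~~^^^^^^^^^
IndexError: index -1 is out of bounds for axis 0 with size 0
```

View pics/hold.png

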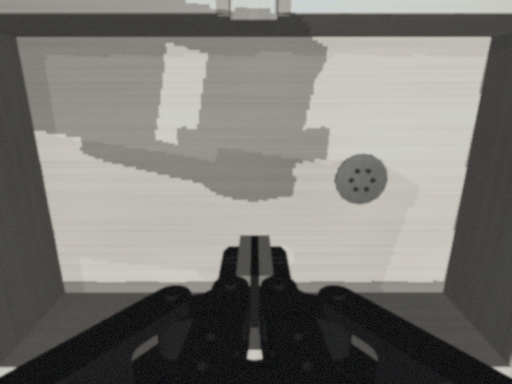

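```bash
python3 - <<'E'
from h import *
W=np.load('hold.npy'); x,y,a=np.load('well.npy')
t=W[(np.hypot(W[:,0]-x,W[:,1]-y)<.03)&(W[:,2]>.1)]; print('tip z rel tcp',np.sort(t[:,2])[:5]-.152, len(t))
x,y,a=np.load('bar.npy')
robot.movel([.6145,.0183,.2],vel=.2); fingers.release()
robot.goto([x,y,.266],R(np.pi+a)); robot.pause(.2)
im,d=optics.camera('wrist'); B=cloud('wrist',d); np.save('wbar2.npy',B); cv2.imwrite('pics/wbar2.png',im[:,:,::-1])
s=robot.sense(); print(s['clock'],s['finger_gap'])
c=np.array([x,y])
for i in range(3):
    M=np.array([[np.cos(a),np.sin(a)],[-np.sin(a),np.cos(a)]])
    L=np.c_[(B[:,:2]-c)@M.T,B[:,2]]
    t=L[(abs(L[:,0])<.14)&(abs(L[:,1])<.02)&(L[:,2]>.011)&(L[:,2]<.05)]
    mid=t[abs(t[:,0])<.12]; k=np.polyfit(mid[:,0],mid[:,1],1)
    e=np.percentile(t[:,0],[.3,99.7]); w=np.percentile(mid[:,1]-np.polyval(k,mid[:,0]),[1,99])
    a+=np.arctan(k[0]); c=c+np.array([e.mean(),k[1]+w.mean()])@M
print(c,a,e,w,np.percentile(t[:,2],[1,50,99]),len(t))
for s in (-.1,-.05,0,.05,.1): print(s,np.median(t[abs(t[:,0]-s)<.01][:,2]))
E
```

```text
tip z rel tcp [0.00686158 0.00694779 0.0076355  0.00763618 0.00769571] 20661
13.7833 0.08511435897845909
[0.48770901 0.36509907] -0.24230131442550965 [-0.12391662  0.12391838] [-0.01074129  0.01072172] [0.0145879  0.01656251 0.01840205] 3894
-0.1 0.016495892559474756
-0.05 0.0165700130135452
0 0.016545257929426432
0.05 0.016639298644846492
0.1 0.016711287453514273
```

View pics/wbar2.png

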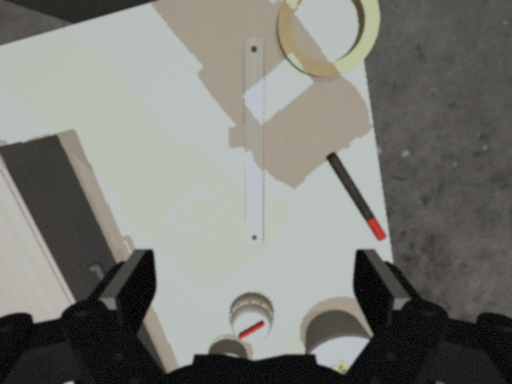

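```bash
python3 - <<'E'
from h import *
m=optics.camera_model('wrist');T=m['T_tool_cam']
def tool(d):
    v,u=np.mgrid[:384,:512]; p=np.stack([(u-m['cx'])/m['fx']*d,(v-m['cy'])/m['fy']*d,d],-1)
    return p@T[:3,:3].T+T[:3,3]
def rep(d,n):
    p=tool(d); k=(d>0)&(p[...,2]<.06)&(p[...,2]>-.2)&(abs(p[...,0])<.05)&(abs(p[...,1])<.06)
    q=p[k]; q=q[np.argsort(-q[:,2])]; print(n,len(q),'zero',(d==0).sum(),'max z tool pts',np.round(q[[0,20,100,300]],4).tolist())
    return p
d=optics.camera('wrist')[1]; rep(d,'open')
fingers.close(40); d=optics.camera('wrist')[1]; p=rep(d,'closed')
for r in range(226,300,6): print(r,[np.round(p[r,c],3).tolist() if d[r,c]>0 else 0 for c in (244,264)])
s=robot.sense(); print(s['clock'],s['tcp_pos'],s['finger_gap'])
fingers.release()
E
```

```text
open 26752 zero 802 max z tool pts [[0.0024, 0.0442, -0.0165], [0.0015, 0.044, -0.0176], [0.0096, -0.0411, -0.0193], [0.0086, -0.0413, -0.0218]]
closed 36766 zero 808 max z tool pts [[0.0107, 0.0006, -0.007], [0.0109, -0.0039, -0.0085], [0.0111, 0.0072, -0.0109], [0.0109, 0.0066, -0.0146]]
226 [[-0.104, -0.013, 0.266], [-0.104, 0.014, 0.267]]
232 [[-0.113, -0.013, 0.265], [-0.112, 0.014, 0.265]]
238 [[0.011, -0.003, -0.011], [0.012, 0.005, -0.012]]
244 [[0.011, -0.003, -0.017], [0.011, 0.005, -0.017]]
250 [[0.012, -0.003, -0.023], [0.011, 0.005, -0.022]]
256 [[0.011, -0.003, -0.027], [0.012, 0.005, -0.028]]
262 [[0.011, -0.003, -0.032], [0.011, 0.005, -0.032]]
268 [[0.011, -0.003, -0.036], [0.011, 0.005, -0.036]]
274 [[0.011, -0.002, -0.04], [0.011, 0.005, -0.041]]
280 [[0.012, -0.002, -0.045], [0.013, 0.004, -0.047]]
286 [[0.013, -0.002, -0.05], [0.013, 0.004, -0.05]]
292 [[0.013, -0.002, -0.054], [0.012, 0.004, -0.053]]
298 [[0.012, -0.002, -0.056], [0.013, 0.004, -0.057]]
14.65 [0.48785745 0.36505661 0.26600217] 0.00014919824616207287
```

```bash
python3 - <<'E'
from h import *
x,y,a=np.load('bar.npy'); a=-.2429; x,y=.48778,.36507; Rb=R(np.pi+a)
wx,wy,aw=np.load('well.npy'); Rw=R(np.pi/2+aw)
robot.goto([x,y,.06],Rb); print(robot.movel([x,y,-.004],vel=.08,guard=10))
fingers.close(40); s=robot.sense(); print(s['clock'],s['tcp_pos'],s['finger_gap'],s['grip_force'],s['wrist_force'])
if s['finger_gap']>.015:
    z=s['tcp_pos'][2]; np.save('zg.npy',z)
    robot.movel([x,y,.19],vel=.2); print(robot.sense()['finger_gap'])
    robot.goto([wx,wy,.19],Rw); robot.movel([wx,wy,z+.122],vel=.08); robot.pause(.2)
    s=robot.sense(); im,d=optics.camera('wrist'); W=cloud('wrist',d); np.save('hold.npy',W)
    cv2.imwrite('pics/hold2.png',im[:,:,::-1]); print(s['clock'],s['tcp_pos'],s['finger_gap'],s['wrist_force'])
    M=np.array([[np.cos(aw),np.sin(aw)],[-np.sin(aw),np.cos(aw)]])
    L=np.c_[(W[:,:2]-[wx,wy])@M.T,W[:,2]]; np.save('holdL.npy',L)
    t=L[(abs(L[:,0])<.02)&(abs(L[:,1])<.15)&(L[:,2]>.128)&(L[:,2]<.15)]
    for s in(1,-1):
        e=t[(s*t[:,1]>.05)]; print(s,len(e),np.percentile(e,[1,50,99],axis=0) if len(e) else '')
E
```

```text
False
17.8167 [ 0.48820831  0.36522512 -0.00332366] 0.020573139096805935 41.84531771577895 [-0.48480451 -1.15606051  6.07037829]
0.020785230848222588
21.5583 [0.61456904 0.01829997 0.11911688] 0.02105923727349751 [ 0.16454037  0.76084444 -2.15733504]
1 9639 [[-0.01047041  0.05065102  0.13727159]
 [ 0.00041308  0.07947644  0.13878927]
 [ 0.01099515  0.1033116   0.14027484]]
-1 0
```

View pics/hold2.png

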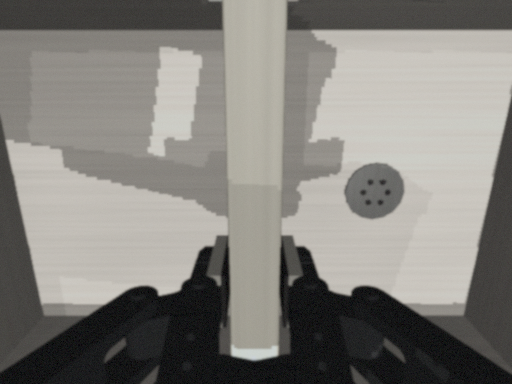

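```bash
python3 - <<'E'
from h import *
z=float(np.load('zg.npy')); wx,wy,aw=np.load('well.npy'); Rw=R(np.pi/2+aw)
h=robot.movel([wx,wy,z+.0955],vel=.03,guard=10); s=robot.sense(); print(h,s['clock'],s['tcp_pos'],s['tcp_pos'][2]-z,s['wrist_force'],s['wrist_torque'])
if s['tcp_pos'][2]-z<.100:
    fingers.release(); robot.pause(.1)
    robot.movel([wx,wy,.346],vel=.25); robot.pause(.2)
    im,d=optics.camera('wrist'); W=cloud('wrist',d); np.save('seated.npy',W); cv2.imwrite('pics/seated.png',im[:,:,::-1])
    M=np.array([[np.cos(aw),np.sin(aw)],[-np.sin(aw),np.cos(aw)]])
    L=np.c_[(W[:,:2]-[wx,wy])@M.T,W[:,2]]
    t=L[(abs(L[:,0])<.016)&(abs(L[:,1])<.14)&(L[:,2]>.104)&(L[:,2]<.16)]
    for y in np.arange(-.12,.13,.03):
        q=t[abs(t[:,1]-y)<.006]; print(round(y,2),np.percentile(q[:,0],[1,99]).round(4),np.median(q[:,2]).round(4))
    print(robot.sense()['clock'])
E
```

```text
True 22.45 [0.61415471 0.01835854 0.09263432] 0.09595797236208424 [-0.95123218  0.13973381  5.15786216] [0.01893962 0.09989371 0.02126531]
-0.12 [-0.015   0.0151] 0.1125
-0.09 [-0.0097  0.011 ] 0.1129
-0.06 [-0.0095  0.0108] 0.1128
-0.03 [-0.0105  0.0105] 0.1127
0.0 [-0.0103  0.0103] 0.1127
0.03 [-0.0101  0.0111] 0.1128
0.06 [-0.0098  0.0108] 0.1128
0.09 [-0.0106  0.0106] 0.1127
0.12 [-0.0157  0.0156] 0.1122
24.6083
```

View pics/seated.png

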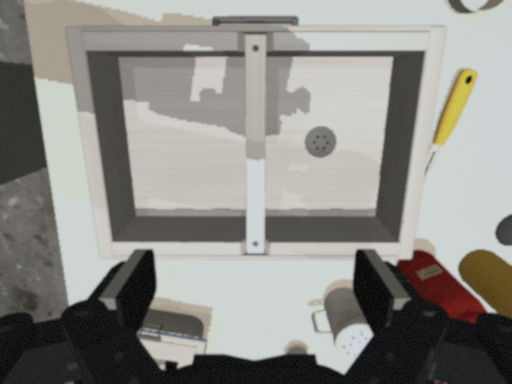

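```bash
python3 - <<'E'
from h import *
wx,wy,aw=np.load('well.npy'); W=np.load('seated.npy')
M=np.array([[np.cos(aw),np.sin(aw)],[-np.sin(aw),np.cos(aw)]])
L=np.c_[(W[:,:2]-[wx,wy])@M.T,W[:,2]]
t=L[(abs(L[:,1])<.09)&(L[:,0]<-.14)&(L[:,2]>.105)&(L[:,2]<.12)]
for y in(-.06,0,.06): print('front rim',np.percentile(t[abs(t[:,1]-y)<.02][:,0],[1,99]))
robot.goto([.44,0,.3],R(np.pi)); robot.goto([.4565,-.3185,.27],R(np.pi-.18)); robot.pause(.2)
im,d=optics.camera('wrist'); P=cloud('wrist',d); np.save('wpan.npy',P); cv2.imwrite('pics/wpan.png',im[:,:,::-1])
print(robot.sense()['clock'])
B=P[(abs(P[:,0]-.4565)<.12)&(abs(P[:,1]+.3185)<.08)]
print('rim',fitrect(B,.05,.08)); 
c,a,wh=fitrect(B,.09,.105); print('handle',c,a,wh)
for i in range(2):
    M=np.array([[np.cos(a),np.sin(a)],[-np.sin(a),np.cos(a)]]); l=np.c_[(B[:,:2]-c)@M.T,B[:,2]]
    r=l[(l[:,2]>.055)&(l[:,2]<.07)]; h=l[(l[:,2]>.09)&(l[:,2]<.105)]
    k=np.polyfit(h[:,0],h[:,1],1); print('slope',k)
    print('rim ext',np.percentile(r[:,:2],[.3,99.7],axis=0),np.median(r[:,2])); print('handle ext',np.percentile(h,[1,50,99],axis=0))
    a+=np.arctan(k[0])
print('a',a)
for y in range(-64,66,8):
    q=l[(abs(l[:,1]*1000-y)<4)&(abs(l[:,0])<.02)]; print(y,len(q),np.percentile(q[:,2],99).round(3) if len(q) else '',end='; ')
E
```

```text
front rim [-0.19580082 -0.17636823]
front rim [-0.19579346 -0.17634105]
front rim [-0.19577115 -0.17642872]
27.5333
rim (array([ 0.45742297, -0.31908005]), np.float32(-0.15875709), [np.float32(0.11562444), np.float32(0.17654142)])
handle [ 0.45650372 -0.31894208] -0.15563309 [np.float32(0.010985867), np.float32(0.08869467)]
slope [1.33993147e-03 6.80071507e-05]
rim ext [[-0.08711851 -0.05716662]
 [ 0.08845273  0.05694642]] 0.06911785602507883
handle ext [[-4.30577835e-02 -5.34442167e-03  9.23135023e-02]
 [-2.64908677e-03  8.43789811e-05  9.62966616e-02]
 [ 4.27149228e-02  5.39378338e-03  9.82215837e-02]]
slope [2.05275380e-05 6.80420708e-05]
rim ext [[-0.08715233 -0.05715091]
 [ 0.08845534  0.05695188]] 0.06911785602507883
handle ext [[-4.30606096e-02 -5.32138165e-03  9.23135023e-02]
 [-2.64376972e-03  7.89850260e-05  9.62966616e-02]
 [ 4.27199094e-02  5.40048485e-03  9.82215837e-02]]
a -0.15427263372485753
-64 1354 0.348; -56 3178 0.353; -48 2453 0.345; -40 4088 0.354; -32 1900 0.362; -24 1781 0.363; -16 1091 0.363; -8 1280 0.357; 0 1207 0.357; 8 1219 0.357; 16 1220 0.357; 24 1171 0.363; 32 2006 0.363; 40 1703 0.361; 48 4492 0.351; 56 2429 0.342; 64 3090 0.354;
```

View pics/wpan.png

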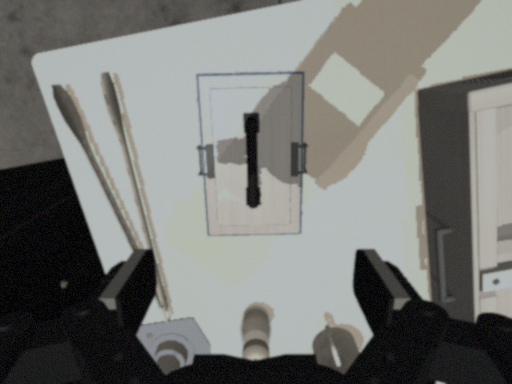

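```bash
cat > chk.py <<'E'
from h import *
def panchk(n,zoff):
    wx,wy,aw=np.load('well.npy')
    im,d=optics.camera('wrist'); W=cloud('wrist',d); cv2.imwrite(f'pics/{n}.png',im[:,:,::-1])
    M=np.array([[np.cos(aw),np.sin(aw)],[-np.sin(aw),np.cos(aw)]])
    L=np.c_[(W[:,:2]-[wx,wy])@M.T,W[:,2]]; np.save(n+'.npy',L)
    r=L[(abs(L[:,0]+.094)<.12)&(abs(L[:,1])<.065)&(L[:,2]>zoff+.055)&(L[:,2]<zoff+.078)]
    if len(r): print(n,len(r),np.percentile(r,[.3,50,99.7],axis=0))
    for x in np.arange(-.18,0,.02):
        q=r[abs(r[:,0]-x)<.006]; print(round(x,2),len(q),np.median(q[:,2]).round(4) if len(q) else '',end='; ')
    print()
E
python3 - <<'E'
from chk import *
P=np.load('wpan.npy'); a=-.1543; c=np.array([.4565,-.3189])
M=np.array([[np.cos(a),np.sin(a)],[-np.sin(a),np.cos(a)]]); l=np.c_[(P[:,:2]-c)@M.T,P[:,2]]; l=l[(abs(l[:,0])<.02)&(l[:,2]<.15)]
hs=[np.percentile(l[(abs(abs(l[:,1])*1000-y)<4)][:,2],99).round(3) for y in range(8,66,8)]; print(hs)
wx,wy,aw=np.load('well.npy'); zt=.0665
assert max(hs[4:])<.081
Rp=R(np.pi+a); Rw=R(np.pi+aw)
robot.movel([*c,.13],ori=Rp,vel=.2); print(robot.movel([*c,zt],vel=.08,guard=8))
fingers.close(80); s=robot.sense(); print(s['clock'],s['tcp_pos'],s['finger_gap'],s['wrist_force'])
if s['finger_gap']>.006:
    z=s['tcp_pos'][2]; np.save('zp.npy',z)
    robot.movel([*c,z+.16],vel=.15); s=robot.sense(); print(s['finger_gap'],s['wrist_force'])
    t=np.array([wx,wy])-.0936*np.array([np.cos(aw),np.sin(aw)]); np.save('tgt.npy',t)
    robot.movel([.44,-.2,z+.16],vel=.2); robot.movel([*t,z+.16],ori=Rw,vel=.2); robot.movel([*t,z+.118],vel=.08); robot.pause(.4)
    s=robot.sense(); print(s['clock'],s['tcp_pos'],t,s['finger_gap'],s['wrist_force'])
    panchk('ph',.118)
E
```

```text
[np.float64(0.097), np.float64(0.073), np.float64(0.073), np.float64(0.073), np.float64(0.075), np.float64(0.075), np.float64(0.072), np.float64(0.002)]
False
30.0 [ 0.45660654 -0.31935501  0.06671922] 0.009679819809185496 [-0.5751504  -3.00914375  0.85498074]
0.009339371291879731 [ 0.02804017 -0.04102605 -6.2661274 ]
34.3417 [0.52091696 0.01512322 0.18489148] [0.52085538 0.0151208 ] 0.009478713552171223 [-0.32441274 -0.17877054 -4.64168006]
ph 50208 [[-0.18035241 -0.05482687  0.17888298]
 [-0.14060181  0.00069178  0.18971063]
 [-0.04210724  0.05723682  0.19346614]]
-0.18 4322 0.1875; -0.16 7750 0.1898; -0.14 6652 0.19; -0.12 5194 0.1899; -0.1 4085 0.1903; -0.08 2446 0.1901; -0.06 6 0.1925; -0.04 213 0.1903; -0.02 0 ;
```

```bash
ls pics/ph.png
```

```text
pics/ph.png
```

View pics/ph.png

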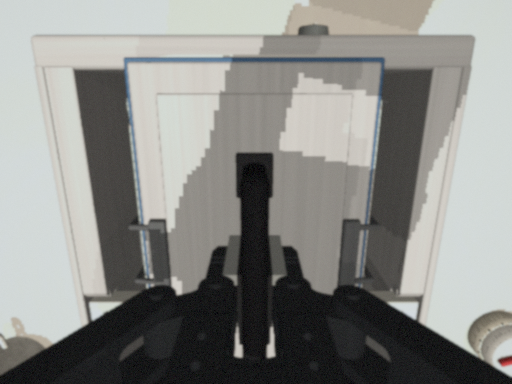

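```bash
python3 - <<'E'
from chk import *
z=float(np.load('zp.npy')); t=np.load('tgt.npy')-.0007*np.array([1,.034])
robot.movel([*t,z+.115],vel=.05); robot.movel([*t,z+.075],vel=.06,guard=8)
print(robot.sense()['tcp_pos'][2]-z)
h=robot.movel([*t,z+.0535],vel=.025,guard=6); robot.pause(.2); s=robot.sense()
print(h,s['clock'],s['tcp_pos'],s['tcp_pos'][2]-z,s['wrist_force'],s['wrist_torque'])
panchk('pd',s['tcp_pos'][2]-z)
E
```

```text
0.0752803744337123
False 36.6667 [0.52020841 0.01510304 0.1203534 ] 0.05363417738613843 [-0.49240047 -0.75039737 -5.20053291] [-0.04465787  0.0283324   0.00630874]
pd 63045 [[-0.19731074 -0.06335545  0.10986211]
 [-0.1522776   0.0006873   0.12465768]
 [-0.04566399  0.06342586  0.12886694]]
-0.18 8500 0.1199; -0.16 7614 0.1254; -0.14 6564 0.1254; -0.12 5142 0.1253; -0.1 4006 0.1257; -0.08 2321 0.1256; -0.06 18 0.128; -0.04 195 0.1257; -0.02 0 ;
```

```bash
python3 - <<'E'
from chk import *
z=float(np.load('zp.npy')); t=np.load('tgt.npy')-.0007*np.array([1,.034])
h=robot.movel([*t,z+.0485],vel=.015,guard=4); robot.pause(.2); s=robot.sense()
print(h,s['clock'],s['tcp_pos'],s['tcp_pos'][2]-z,s['wrist_force'],s['wrist_torque'])
panchk('pe',s['tcp_pos'][2]-z)
E
```

```text
True 37.2167 [0.52021791 0.01509075 0.11696145] 0.050242225702270604 [-1.21683608  0.31413994  6.79183695] [-0.00791281 -0.10150036  0.01344912]
pe 63600 [[-0.19696984 -0.06344853  0.10969794]
 [-0.15270362  0.00064491  0.12075638]
 [-0.04619384  0.06343441  0.12535201]]
-0.18 8922 0.1139; -0.16 7532 0.1213; -0.14 6548 0.1216; -0.12 5183 0.1217; -0.1 4001 0.1224; -0.08 2325 0.1224; -0.06 21 0.1253; -0.04 188 0.1229; -0.02 0 ;
```

```bash
python3 - <<'E'
import numpy as np
for n in('ph','pd','pe'):
    L=np.load(n+'.npy'); 
    print(n,'well front rim',np.median(L[(abs(L[:,0]+.187)<.006)&(abs(abs(L[:,1])-.085)<.02)&(L[:,2]>.1)&(L[:,2]<.12)][:,2]).round(4),end=' ')
    for x in np.arange(-.186,-.158,.002):
        q=L[(abs(L[:,0]-x)<.001)&(abs(L[:,1])<.045)&(L[:,2]>.09)&(L[:,2]<.2)]; print(int(round(x*1000)),np.median(q[:,2]).round(4) if len(q) else '',end=' ')
    print()
    # side rim of pan near front vs rear
    for s in(1,-1):
        for x in(-.165,-.15,-.135,-.12):
            q=L[(abs(L[:,0]-x)<.006)&(s*L[:,1]>.049)&(s*L[:,1]<.053)&(L[:,2]>.1)&(L[:,2]<.2)]; print(s,x,len(q),np.median(q[:,2]).round(4) if len(q) else '',end='; ')
    print()
E
```

```text
ph well front rim 0.1124 -186 0.1124 -184  -182  -180 0.1847 -178 0.1866 -176 0.1883 -174 0.1883 -172 0.1883 -170 0.1883 -168 0.1884 -166 0.1888 -164 0.19 -162 0.19 -160 0.19 
1 -0.165 237 0.1878; 1 -0.15 210 0.1878; 1 -0.135 194 0.1879; 1 -0.12 184 0.1879; -1 -0.165 141 0.1866; -1 -0.15 150 0.1861; -1 -0.135 133 0.1861; -1 -0.12 124 0.1861; 
pd well front rim 0.1124 -186 0.1125 -184 0.1125 -182 0.1129 -180 0.121 -178 0.123 -176 0.1238 -174 0.1238 -172 0.1238 -170 0.1238 -168 0.1238 -166 0.125 -164 0.1255 -162 0.1255 -160 0.1255 
1 -0.165 237 0.1233; 1 -0.15 217 0.1233; 1 -0.135 198 0.1233; 1 -0.12 168 0.1233; -1 -0.165 136 0.1218; -1 -0.15 152 0.1216; -1 -0.135 129 0.1217; -1 -0.12 118 0.1217; 
pe well front rim 0.1125 -186 0.1125 -184 0.1125 -182 0.1126 -180 0.1164 -178 0.1183 -176 0.1197 -174 0.1196 -172 0.1197 -170 0.1197 -168 0.1198 -166 0.1205 -164 0.1214 -162 0.1215 -160 0.1215 
1 -0.165 228 0.1193; 1 -0.15 216 0.1194; 1 -0.135 192 0.1195; 1 -0.12 181 0.1197; -1 -0.165 140 0.1177; -1 -0.15 146 0.1177; -1 -0.135 135 0.1178; -1 -0.12 121 0.118;
```

View pics/pe.png

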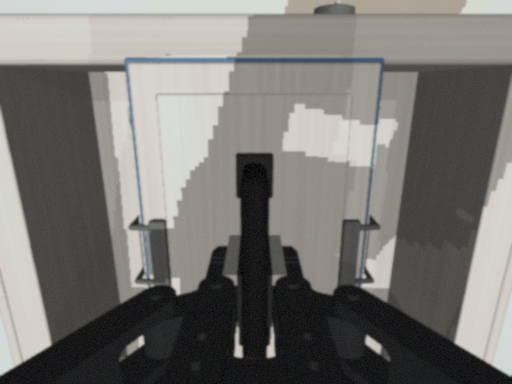

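```bash
python3 - <<'E'
from chk import *
fingers.release(); robot.pause(.3); s=robot.sense(); print(s['clock'],s['wrist_force'],s['finger_gap'])
p=s['tcp_pos']; robot.movel([p[0],p[1],.18],vel=.1); robot.movel([.55,p[1],.33],vel=.2); robot.pause(.3)
panchk('pf',.054)
L=np.load('pf.npy'); t=L[(abs(L[:,1])>.07)&(abs(L[:,1])<.105)&(abs(L[:,0])<.02)&(L[:,2]>.1)&(L[:,2]<.12)]
for k in(1,-1):
    q=t[k*t[:,1]>0]; print('bar',k,np.percentile(q[:,0],[1,99]) if len(q) else '',np.median(q[:,2]) if len(q) else '')
for s_ in(1,-1):
    for x in(-.165,-.12,-.06,-.02,-.01):
        q=L[(abs(L[:,0]-x)<.006)&(s_*L[:,1]>.048)&(s_*L[:,1]<.052)&(L[:,2]>.09)&(L[:,2]<.2)]; print(s_,x,len(q),np.median(q[:,2]).round(4) if len(q) else '',end='; ')
r=L[(abs(L[:,1])<.045)&(L[:,0]>-.2)&(L[:,0]<.01)&(L[:,2]>.1155)&(L[:,2]<.125)]; print(np.percentile(r[:,0],[.2,99.8]),robot.sense()['clock'])
E
```

```text
38.2833 [-0.5689105  -0.63253836 -0.16622228] 0.08518978519848655
pf 20005 [[-1.96511099e-01 -6.34216752e-02  1.10072551e-01]
 [-1.08700255e-01  8.34313153e-06  1.21476805e-01]
 [ 1.03082544e-02  6.34266498e-02  1.25576272e-01]]
-0.18 1522 0.1138; -0.16 1382 0.1215; -0.14 1331 0.1217; -0.12 1102 0.1219; -0.1 1109 0.1225; -0.08 1029 0.1226; -0.06 976 0.1226; -0.04 991 0.1228; -0.02 936 0.1221; 
bar 1 [-0.01150891  0.0106679 ] 0.11238666788197046
bar -1 [-0.01142303  0.01053387] 0.11262121656631349
1 -0.165 52 0.1197; 1 -0.12 46 0.1199; 1 -0.06 44 0.1205; 1 -0.02 31 0.1213; 1 -0.01 24 0.1211; -1 -0.165 49 0.1186; -1 -0.12 43 0.1191; -1 -0.06 37 0.1206; -1 -0.02 29 0.1199; -1 -0.01 23 0.1198; [-0.17972114 -0.0059064 ] 40.3417
```

View pics/pf.png

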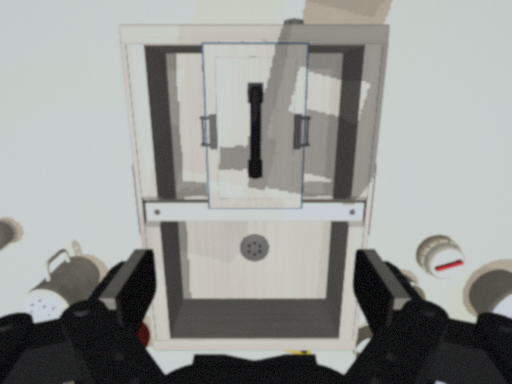

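```bash
python3 -c "
from bench import workorder; print(workorder.job_done())"
```

```text
the job is handed in; nothing more can be done
None
```

The job is handed in with about 20 s to spare (the result wasn't reported): the divider bar lies flush in both notches, and the pan hangs on the bar and the front rim, about 1 mm from the bay's middle and level to about 0.01 rad. The first grasp missed because the fingertips stand about 33 mm farther back than specified.

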